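# Find the rocking corner of a bench plate and press its shim flat

## Robot

A 6-joint arm with a two-finger parallel gripper is mounted at the origin on the work surface. World frame = base frame: x ahead of the robot, y to its left, z up, the work surface at z = 0. Lengths are in mm, angles in rad, forces in N, time in s.
With the tool pointing down it reaches from about 300 to 775 mm from the base axis. Payload 14.6 kg.
Tool frame: the origin (TCP) lies between the finger pads; the fingertips stand 22 mm ahead of it and the grasp point (between the pads) lies 3 mm ahead of it (finger_overhang is the distance from the TCP to the fingertips, in mm); z points along the fingers, y is the direction in which the jaws open and shut (so a half turn about z gives the same grasp; the last joint's range is limited). The gripper opens to 94 mm and grips with 3 to 60 N. Pads are 16 mm wide; open, the fingers measure 119 mm over their backs; the gripper's body (75 mm by 177 mm) begins 78 mm behind the grasp point.
Start: joints at [1.149, 0.3, 1.521, -0, 1.321, -0.067], TCP at [191.068, 515.735, 227.446] pointing down, gripper open.
Joint ranges: [-3.03, 3.03], [-0.79, 2.21], [0.23, 2.52], [-1.04, 4.18], [0, 3.07], [-2.55, 2.55]. Speed limits (rad/s): [2.22, 2.22, 2.57, 3.14, 3.14, 3.14].

## Interface

Orientations are given as [roll, pitch, yaw] about the fixed x, y, z axes, in that order (R = Rz(yaw) Ry(pitch) Rx(roll)).
In Python, from cell import * gives the robot as it stands.
- The arm moves only by the tool jog_arm, never from a script. Its argument "increments" is a list of rows, each a list of 7 numbers: the shift along the tool's x, y, z in cm, then the turn, a rotation vector about the tool's x, y, z in degrees, then the finger opening in cm, from 0 to 9.4. In form: [[x, y, z, wx, wy, wz, grip], ...]. A call has 1 to 20 rows; each row shifts and turns the commanded pose from where the row before left it, along the tool's axes as they then stand; what a row does not reach is not made up. A row lasts 1/8 s, in which the tool goes at most 62.5 mm and 10.7 degrees, less where a joint would pass 70% of its speed; a pose out of reach is approached as far as the arm can. A call is refused whole if a number of a shift passes 6.25 or a number of a turn 10.7, either way. A call with a gripper value outside its range is refused whole. The fingers move at their own pace and stop on an object; "squeeze" is the grip in N (left out, the last holds). Time passes only in rows, so rows that do not move let the fingers close. It gives the time, the measured TCP pose, the force and the opening at its end, in the units of the state.
- read_state(): the state, without advancing time (a new reading comes with each control period).
- camera(name): name is "side" or "top" or "wrist"; returns a dict with "image" (400x640x3 uint8, red, green, blue), "K" (3x3 intrinsics, pixels), "k1" (the pictures are not rectified: a ray, as slopes to the right and down, at radius r is drawn at 1 + k1 r^2 times it, then the intrinsics apply), "rvec" (rotation vector, rad) and "tvec" (3), from world to camera coordinates, as OpenCV has them. Camera axes: x right, y down, z forward; pixel columns grow to the right and rows downward; lengths in mm; the calibration is good to about 2 mm. A picture is of the moment at which its call begins. There is no depth.
- sign_off(): hands the job in, once; it reports no verdict.
Trained networks look in a picture, given as the dict that the camera call returned (one of the last four; its "shot" number tells which), for a name from the list of things; names that differ only in an ending like _2 or _b are one class to them, and where a whole thing is asked for, a point or a joint stands for the part that bears it (a point fixed in the world has none). Each returns a list of dicts, best first, with "conf" (0 to 1); they miss things now and then, are a little off and sometimes report something else, mostly with a low value. They report only what shows in the picture. A call takes as long as a camera call.
- recognise(picture, name): "centre" ([x, y, z] in mm, in the coordinates of the camera as it stood for that picture, good to about 4 mm: the middle of the surface that is visible of it).
- regions_of(picture, name): "mask" (400x640 bool, what is visible of it).
The state is a dict: "clock": time; "joints": joint angles; "qd": joint speeds; "effort": joint torques, N m; "eef_pos": TCP position; "eef_rot": TCP orientation; "wrist_force": force on the tool from outside, world axes, zero at the start; "moment": the same for the moment, N m; "finger_gap": finger opening in mm.
Only numpy, scipy, OpenCV 4.12 (cv2) and the standard library are available. Lean on these libraries where they do the work, as an engineer would, in place of code of your own. Each camera call takes 0.05 s, during which the arm holds its last target.

## Task

One corner of the steel plate on the goldsmith's bench rocks. With the fingertips press on the plate's corners one after another until you find the one that sinks, then press the brass shim tab beside that corner down flat. Leave the other three tabs raised, do not lift or shift the plate, and leave the ring on it and the things around it where they are.

Things in the scene. Friction and masses are not known exactly. Their poses are not given: they have to be found in the camera images.
- base: dark wooden levelling base fixed to the bench, 150 (x) x 270 (y) x 18 mm high; origin at the centre of its underside, on the bench; x axis away from the robot, y axis to the left, roughly (it is turned by up to 0.3 rad).
- plate: bright square steel plate, 140 x 140 x 10 mm, 1.1 to 1.6 kg, loose on four feet on the base, sides parallel to the base's; origin at the centre of its underside, 30 mm above the bench. Three feet are rigid; the fourth, the giving foot, looks the same but gives way 5 mm. Which one differs from run to run and cannot be seen.
- corner_a (a point): point on the plate's top surface over its near left foot, 15 mm in from both edges: where to press that corner; 40 mm above the bench. A firm corner does not sink. The rocking one yields at about 2 N and is down 5 mm against a stop by about 4 N (more for a moment if struck fast, from the weight of the plate), the opposite corner rising as much; it springs back when released.
- corner_b (a point): point on the plate's top surface over its far left foot, 15 mm in from both edges: where to press that corner; 40 mm above the bench. A firm corner does not sink. The rocking one yields at about 2 N and is down 5 mm against a stop by about 4 N (more for a moment if struck fast, from the weight of the plate), the opposite corner rising as much; it springs back when released.
- corner_c (a point): point on the plate's top surface over its far right foot, 15 mm in from both edges: where to press that corner; 40 mm above the bench. A firm corner does not sink. The rocking one yields at about 2 N and is down 5 mm against a stop by about 4 N (more for a moment if struck fast, from the weight of the plate), the opposite corner rising as much; it springs back when released.
- corner_d (a point): point on the plate's top surface over its near right foot, 15 mm in from both edges: where to press that corner; 40 mm above the bench. A firm corner does not sink. The rocking one yields at about 2 N and is down 5 mm against a stop by about 4 N (more for a moment if struck fast, from the weight of the plate), the opposite corner rising as much; it springs back when released.
- tab_a (a point): press point on top of the brass shim tab of the near left corner. The tab (30 mm wide, 45 long, 3 thick) sticks out left (base +y) beside that corner, sloping up and outward from a hinge along the base's x axis, 6 mm outside the plate's edge, 27 mm above the bench. This point, 34 mm out from the hinge, is 36 to 39 mm above the bench when raised, 28.5 mm when flat.
- tab_b (a point): press point on top of the brass shim tab of the far left corner. The tab (30 mm wide, 45 long, 3 thick) sticks out left (base +y) beside that corner, sloping up and outward from a hinge along the base's x axis, 6 mm outside the plate's edge, 27 mm above the bench. This point, 34 mm out from the hinge, is 36 to 39 mm above the bench when raised, 28.5 mm when flat.
- tab_c (a point): press point on top of the brass shim tab of the far right corner. The tab (30 mm wide, 45 long, 3 thick) sticks out right (base -y) beside that corner, sloping up and outward from a hinge along the base's x axis, 6 mm outside the plate's edge, 27 mm above the bench. This point, 34 mm out from the hinge, is 36 to 39 mm above the bench when raised, 28.5 mm when flat.
- tab_d (a point): press point on top of the brass shim tab of the near right corner. The tab (30 mm wide, 45 long, 3 thick) sticks out right (base -y) beside that corner, sloping up and outward from a hinge along the base's x axis, 6 mm outside the plate's edge, 27 mm above the bench. This point, 34 mm out from the hinge, is 36 to 39 mm above the bench when raised, 28.5 mm when flat.
- shim_a (a joint): angle of the near left shim tab, rad: 0 to 0.06 at the start (raised about 17 degrees), 0.30 pressed flat against its stop. Stiff hinge: needs about 7 N at its press point, and stays where it is left.
- shim_b (a joint): angle of the far left shim tab, rad: 0 to 0.06 at the start (raised about 17 degrees), 0.30 pressed flat against its stop. Stiff hinge: needs about 7 N at its press point, and stays where it is left.
- shim_c (a joint): angle of the far right shim tab, rad: 0 to 0.06 at the start (raised about 17 degrees), 0.30 pressed flat against its stop. Stiff hinge: needs about 7 N at its press point, and stays where it is left.
- shim_d (a joint): angle of the near right shim tab, rad: 0 to 0.06 at the start (raised about 17 degrees), 0.30 pressed flat against its stop. Stiff hinge: needs about 7 N at its press point, and stays where it is left.
- ring: plain brass ring, 23 mm across, 7 mm high, lying on the middle of the plate; origin at the centre of its underside. Bystander.
- loupe: black eyeglass loupe, 38 mm across, 34 mm high, standing just beyond the base; origin at the centre of its underside. Bystander.
- jar: small closed jar, 44 mm across, 50 mm high, standing beside the base; origin under its centre. Bystander.
- hammer: hand hammer, 200 mm long, lying on the bench to the right. Bystander.
- file: flat file with a wooden handle, 215 mm long, lying to the left. Bystander.
- clamp: wooden ring clamp with a copper band, 90 x 30 x 24 mm, lying to the left. Bystander.
- dish: white bowl, 80 mm across, 28 mm high, to the right. Bystander.

How it is judged (in metres and radians):
On the way:
1. the rocking corner is pressed and sinks (angle between plate's own z axis and vertical above 0.03 rad and contact force between the fingers and plate above 1 N and ((horizontal distance between giving_foot and corner_a below 0.04 m and height (world z) of corner_a below 0.038 m) or (horizontal distance between giving_foot and corner_b below 0.04 m and height (world z) of corner_b below 0.038 m) or (horizontal distance between giving_foot and corner_c below 0.04 m and height (world z) of corner_c below 0.038 m) or (horizontal distance between giving_foot and corner_d below 0.04 m and height (world z) of corner_d below 0.038 m))), for 0.05 s.
At the end, for the whole second after the job is handed in: The tab of the rocking corner is down flat (joint above 0.26 of 0.30 rad), the other three still raised (below 0.15 rad); the plate lies level (within 0.02 rad) within 12 mm of where it was, at rest, the ring on it (within 25 mm), and the other things within 30 mm of where they stood (((horizontal distance between giving_foot and corner_a below 0.04 m and value of joint shim_a above 0.26 rad and value of joint each of shim_b, shim_c, shim_d below 0.15 rad) or (horizontal distance between giving_foot and corner_b below 0.04 m and value of joint shim_b above 0.26 rad and value of joint each of shim_a, shim_c, shim_d below 0.15 rad) or (horizontal distance between giving_foot and corner_c below 0.04 m and value of joint shim_c above 0.26 rad and value of joint each of shim_a, shim_b, shim_d below 0.15 rad) or (horizontal distance between giving_foot and corner_d below 0.04 m and value of joint shim_d above 0.26 rad and value of joint each of shim_a, shim_b, shim_c below 0.15 rad)) and angle between plate's own z axis and vertical below 0.02 rad and distance of plate from where it was at the start of the episode below 0.012 m and linear speed of plate below 0.02 m/s and distance of ring from where it was at the start of the episode below 0.025 m and distance between ring and plate below 0.05 m and distance of each of loupe, jar, hammer, file, clamp, dish from where it was at the start of the episode below 0.03 m); the robot touches nothing.
It fails at once if a tab of a firm corner is pressed down (past 0.15 rad) ((horizontal distance between giving_foot and corner_a above 0.04 m and value of joint shim_a above 0.15 rad) or (horizontal distance between giving_foot and corner_b above 0.04 m and value of joint shim_b above 0.15 rad) or (horizontal distance between giving_foot and corner_c above 0.04 m and value of joint shim_c above 0.15 rad) or (horizontal distance between giving_foot and corner_d above 0.04 m and value of joint shim_d above 0.15 rad)).
It fails at once if the plate is lifted or shifted (12 mm) (height (world z) of plate above 0.04 m or distance of plate from where it was at the start of the episode above 0.012 m).
It fails at once if the ring on the plate is lifted or displaced by more than 25 mm (distance of ring from where it was at the start of the episode above 0.025 m).
It fails at once if a bystander is lifted or displaced by more than 30 mm (distance of any of loupe, jar, hammer, file, clamp, dish from where it was at the start of the episode above 0.03 m).
It also fails if it takes over 58 s, if anything falls off the work surface, if the arm or the gripper's body presses on something with over 40 N, if the wrist force passes 120 N, or if a joint passes its speed limit or range.

## Working session

There is one attempt and no reset: what is moved stays moved. The work goes in short steps, Python scripts to look and compute and a tool call to move; the robot and the scene stay as the last step left them, time stands still between calls to the robot, and variables do not carry over. Pictures are saved under pics/ and viewed, and the job is handed in when it is done.

Besides the shell and the picture viewer there is one more tool, called after "Emit:" as name(argument=value, ...) on one line, values as JSON. jog_arm: Moves the arm, as the interface text tells. Its arguments: {"type":"object","properties":{"increments":{"type":"array"},"squeeze":{"type":"number"}},"required":["increments"]}

```bash
mkdir -p pics; ls; python3 - <<'E'
from cell import *
import cv2
print(read_state())
for n in ["top","side","wrist"]:
    c=camera(n); cv2.imwrite(f"pics/{n}0.png",c["image"][:,:,::-1]); print(n,c["K"].tolist(),c["k1"],c["rvec"],c["tvec"])
E
```

```text
pics
{'clock': 0.0, 'joints': array([ 1.14942886e+00,  3.00456876e-01,  1.52156796e+00, -2.64749103e-05,
        1.32069680e+00, -6.66100050e-02]), 'qd': array([-0.00227704,  0.00049026, -0.00072649, -0.0002302 ,  0.0008053 ,
       -0.00097601]), 'effort': array([ 2.34013634e-03, -5.31807876e+01, -3.52752793e+01,  7.09980517e-02,
        2.41208839e-02, -1.26974728e-04]), 'eef_pos': array([190.96834082, 515.53441051, 226.89967067]), 'eef_rot': array([-3.14046447e+00, -4.95585884e-05,  2.78684173e+00]), 'wrist_force': array([ 0.15996101, -0.25683684, -0.10046555]), 'moment': array([-0.01942283,  0.04180993, -0.03237733]), 'finger_gap': 94.20384465521815}
top [[411.8130231274189, 0.0, 328.0894000764131], [0.0, 411.8130231274189, 199.91277267574407], [0.0, 0.0, 1.0]] -0.08678671264923389 [ 2.12306997 -2.13659475  0.15880838] [  34.31013995  532.10411935 1224.5762662 ]
side [[365.5024277046513, 0.0, 321.7903571757271], [0.0, 365.5024277046513, 197.22758361554264], [0.0, 0.0, 1.0]] -0.017064587856914802 [ 0.26719507 -2.74560625  1.33271427] [522.09402406 103.25561754 907.00627057]
wrist [[359.9894971583448, 0.0, 318.4719067924408], [0.0, 359.9894971583448, 195.78693934661675], [0.0, 0.0, 1.0]] 0.008259932783090321 [-2.38962878 -1.66359014 -0.22375502] [-549.53703357  -28.70339378  391.24361043]
```

View pics/top0.png

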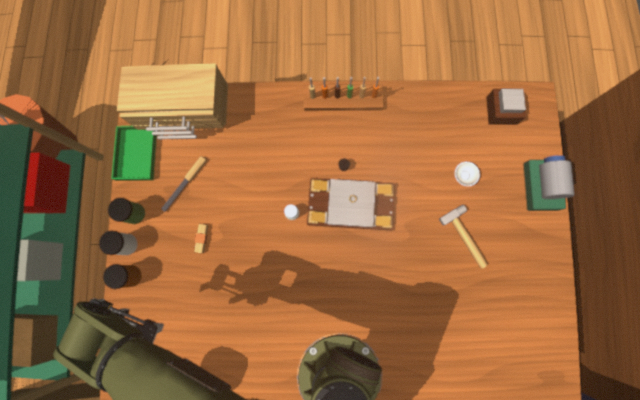

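View pics/side0.png

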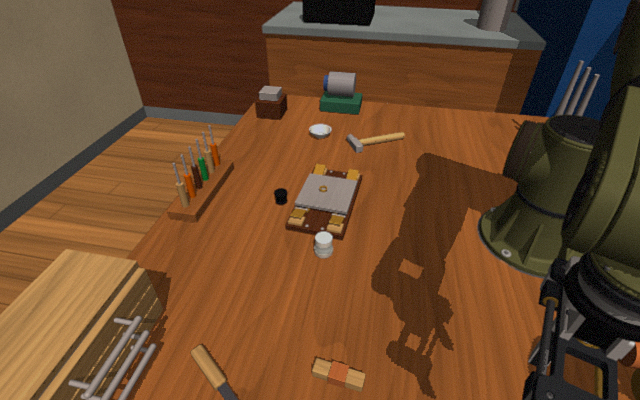

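```bash
cat > h.py <<'E'
from cell import *
import cv2, numpy as np
def topz(c,uv,z):
    K=np.array(c["K"]);R=cv2.Rodrigues(np.array(c["rvec"],float))[0];t=np.array(c["tvec"],float)
    d=np.array([c["k1"],0,0,0,0.])
    p=cv2.undistortPoints(np.array(uv,float).reshape(-1,1,2),K,d).reshape(-1,2)
    o=-R.T@t; r=np.c_[p,np.ones(len(p))]@R
    return o+r*((z-o[2])/r[:,2])[:,None]
def proj(c,P):
    d=np.array([c["k1"],0,0,0,0.])
    return cv2.projectPoints(np.array(P,float).reshape(-1,1,3),np.array(c["rvec"],float),np.array(c["tvec"],float),np.array(c["K"]),d)[0].reshape(-1,2)
def toworld(c,p):
    R=cv2.Rodrigues(np.array(c["rvec"],float))[0]
    return R.T@(np.array(p)-np.array(c["tvec"]))
E
python3 - <<'E'
from h import *
c=camera("top")
for n in ["plate","base","ring","tab_a","jar","loupe"]:
    for r in recognise(c,n): print(n,r["conf"],toworld(c,r["centre"]).round(1))
m=regions_of(c,"plate")
if m:
    mm=m[0]["mask"].astype(np.uint8)
    q=cv2.minAreaRect(cv2.findContours(mm,0,1)[0][0]); print(q)
    cn,_=cv2.findContours(mm,cv2.RETR_EXTERNAL,cv2.CHAIN_APPROX_NONE); cn=max(cn,key=cv2.contourArea).reshape(-1,2)
    W=topz(c,cn,40)[:,:2].astype(np.float32); print("plate",cv2.minAreaRect(W))
m=regions_of(c,"base")
if m:
    mm=m[0]["mask"].astype(np.uint8)
    cn,_=cv2.findContours(mm,cv2.RETR_EXTERNAL,cv2.CHAIN_APPROX_NONE); cn=np.vstack(cn).reshape(-1,2)
    W=topz(c,cn,18)[:,:2].astype(np.float32); print("base",cv2.minAreaRect(W))
i=c["image"][100:340,180:500]; cv2.imwrite("pics/crop.png",cv2.resize(i,None,fx=2.5,fy=2.5,interpolation=cv2.INTER_CUBIC)[:,:,::-1])
E
```

```text
plate 0.9 [523.6 -40.5  42.7]
base 0.77 [517.    3.4  17.1]
tab_a 0.61 [484.4  53.6  35.5]
tab_a 0.57 [581.5  53.6  35.9]
tab_a 0.57 [ 566.8 -137.6   33.7]
tab_a 0.52 [ 469.9 -132.4   36.6]
jar 0.72 [496.5 144.6  48.5]
loupe 0.71 [649.4 -20.6  34. ]
((351.44000244140625, 202.5800018310547), (45.319007873535156, 45.8182373046875), 3.1798300743103027)
plate ((524.6066284179688, -41.20329284667969), (139.56564331054688, 143.6597442626953), 85.65155792236328)
base ((525.3233642578125, -40.01795959472656), (267.0865478515625, 151.4515838623047), 85.81458282470703)
```

View pics/crop.png

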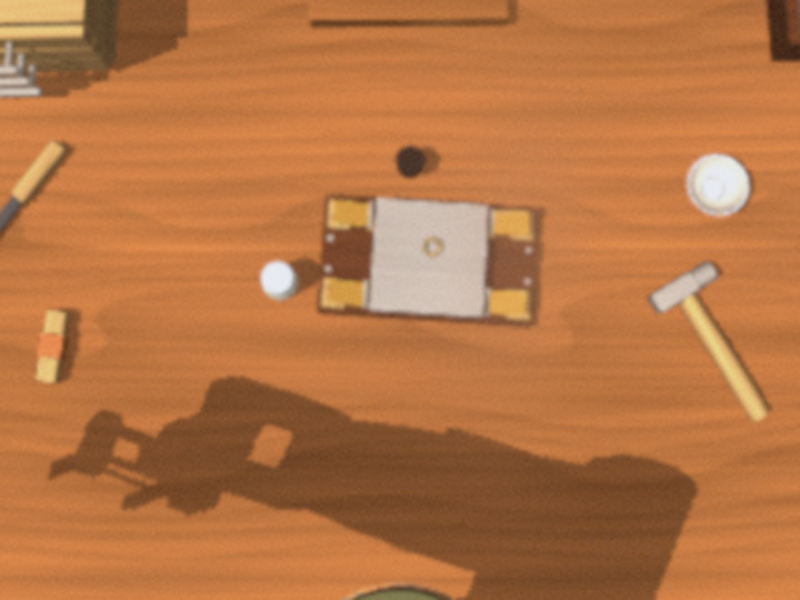

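Emit:
jog_arm(increments=[[0,0,0,0,0,-8,0],[0,0,0,0,0,-8,0],[-2.28,-3.39,0,0,0,0,0],[-2.28,-3.39,0,0,0,0,0],[-2.28,-3.39,0,0,0,0,0],[-2.28,-3.39,0,0,0,0,0],[-2.28,-3.39,0,0,0,0,0],[-2.28,-3.39,0,0,0,0,0],[-2.28,-3.39,0,0,0,0,0],[-2.28,-3.39,0,0,0,0,0],[-2.28,-3.39,0,0,0,0,0],[-2.28,-3.39,0,0,0,0,0],[-2.28,-3.39,0,0,0,0,0],[-2.28,-3.39,0,0,0,0,0],[-2.28,-3.39,0,0,0,0,0],[-2.28,-3.39,0,0,0,0,0]], squeeze=10)

```text
clock: 2.6
eef_pos: [474.1, 17.1, 227.6]
eef_rot: [3.142, 0.0, 3.066]
wrist_force: [0.4, 1.5, -0.8]
finger_gap: 0.5
```

```bash
python3 - <<'E'
from h import *
s=read_state();print(s["eef_pos"],s["wrist_force"])
c=camera("wrist")
C=np.array([525,-40.7]);a=-0.075
Rm=np.array([[np.cos(a),-np.sin(a)],[np.sin(a),np.cos(a)]])
im=c["image"][:,:,::-1].copy()
def dr(pts,z,col):
    for p in pts:
        q=proj(c,np.r_[C+Rm@np.array(p),z])[0]; cv2.circle(im,(int(q[0]),int(q[1])),3,col,1)
dr([(-70,70),(70,70),(70,-70),(-70,-70)],40,(0,0,255))
dr([(-55,55),(55,55),(55,-55),(-55,-55)],40,(0,255,0))
dr([(-50,110),(50,110),(50,-110),(-50,-110)],37,(255,0,0))
cv2.imwrite("pics/w1.png",im)
m=regions_of(c,"plate")
for r in m[:1]:
    cn,_=cv2.findContours(r["mask"].astype(np.uint8),cv2.RETR_EXTERNAL,cv2.CHAIN_APPROX_NONE); cn=max(cn,key=cv2.contourArea).reshape(-1,2)
    print(cv2.minAreaRect(topz(c,cn,40)[:,:2].astype(np.float32)))
for r in recognise(c,"tab_a"): 
    w=toworld(c,r["centre"]); print(r["conf"],w.round(1),Rm.T@(w[:2]-C))
E
```

```text
[474.08789756  17.10730673 227.61067051] [ 0.38954803  1.46124516 -0.77343373]
((524.8510131835938, -41.11750030517578), (141.6056365966797, 142.41966247558594), 86.37168884277344)
0.85 [580.7  62.5  33.2] [ 47.78518786 107.09026605]
0.79 [ 569.  -139.7   31.1] [ 51.27500563 -95.41239489]
0.79 [ 469.8 -137.7   37.1] [ -47.78479069 -100.85903768]
0.75 [487.   57.7  35.2] [-45.21356519  95.23892017]
```

View pics/w1.png

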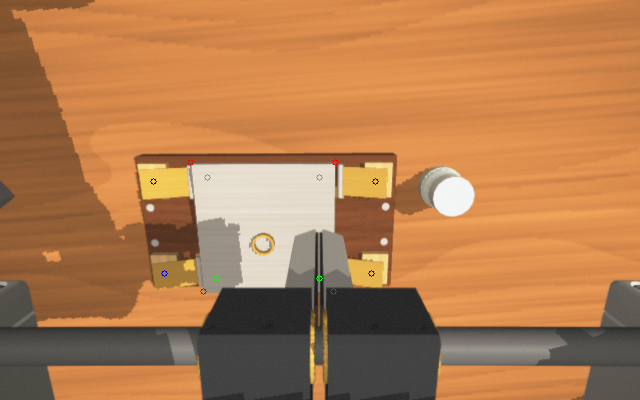

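Emit:
jog_arm(increments=[[0,0,4,0,0,0,0],[0,0,4,0,0,0,0],[0,0,4,0,0,0,0],[0,-0.1,3,0,0,0,0],[0,0,1,0,0,0,0],[0,0,0,0,0,0,0]])

```text
clock: 3.5
eef_pos: [473.4, 17.8, 67.8]
eef_rot: [3.142, -0.0, 3.067]
wrist_force: [0.1, -1.1, 0.5]
finger_gap: 0.3
```

Emit:
jog_arm(increments=[[0,0,0.2,0,0,0,0],[0,0,0.2,0,0,0,0],[0,0,0,0,0,0,0]])

```text
clock: 3.88
eef_pos: [473.6, 17.4, 63.7]
eef_rot: [-3.142, 0.0, 3.066]
wrist_force: [-0.4, -0.5, 1.1]
finger_gap: 0.5
```

Emit:
jog_arm(increments=[[0,0,0.1,0,0,0,0],[0,0,0.1,0,0,0,0],[0,0,0,0,0,0,0]])

```text
clock: 4.25
eef_pos: [473.5, 17.4, 61.5]
eef_rot: [3.142, 0.0, 3.066]
wrist_force: [-0.7, 1.4, 3.2]
finger_gap: 0.7
```

Emit:
jog_arm(increments=[[0,0,0.1,0,0,0,0],[0,0,0.05,0,0,0,0],[0,0,0,0,0,0,0]])

```text
clock: 4.62
eef_pos: [473.4, 17.5, 60.0]
eef_rot: [3.141, -0.0, 3.066]
wrist_force: [-1.2, 1.2, 4.4]
finger_gap: 0.5
```

Emit:
jog_arm(increments=[[0,0,0.1,0,0,0,0],[0,0,0.05,0,0,0,0],[0,0,0,0,0,0,0]])

```text
clock: 5.0
eef_pos: [473.4, 17.4, 58.4]
eef_rot: [3.142, -0.0, 3.066]
wrist_force: [-1.8, 3.0, 4.9]
finger_gap: 0.5
```

Emit:
jog_arm(increments=[[0,0,0.1,0,0,0,0],[0,0,0.05,0,0,0,0],[0,0,0,0,0,0,0]])

```text
clock: 5.38
eef_pos: [473.5, 17.5, 57.5]
eef_rot: [3.141, 0.0, 3.066]
wrist_force: [-6.5, 3.4, 14.0]
finger_gap: 0.7
```

```bash
python3 - <<'E'
from h import *
s=read_state();print(s["eef_pos"],s["wrist_force"])
c=camera("side")
a=cv2.imread("pics/side0.png");b=c["image"][:,:,::-1]
f=lambda i:cv2.resize(i[150:250,260:390],None,fx=5,fy=5,interpolation=cv2.INTER_CUBIC)[:290]
f=lambda i:cv2.resize(i[160:240,260:380],None,fx=3.3,fy=3.3,interpolation=cv2.INTER_CUBIC)
cv2.imwrite("pics/s1.png",np.hstack([f(a),f(b)]))
E
```

```text
[473.53886048  17.46827267  57.4832067 ] [-6.4613339   3.36361951 14.00734977]
```

View pics/s1.png

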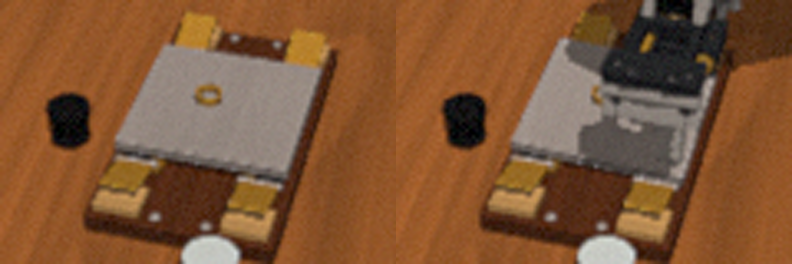

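The side picture (before on the left, now on the right) shows the plate tipped. Its edge by corner a (right panel, about x=680, y=180) is lower and the opposite corner is higher. Together with the 5 mm of travel and the stop force, this makes corner_a the rocking one. I'll release it slowly.

Emit:
jog_arm(increments=[[0,0,-0.1,0,0,0,0],[0,0,-0.1,0,0,0,0],[0,0,-0.1,0,0,0,0],[0,0,-0.1,0,0,0,0],[0,0,-0.1,0,0,0,0],[0,0,-0.1,0,0,0,0],[0,0,-0.2,0,0,0,0],[0,0,-0.4,0,0,0,0],[0,0,-1.5,0,0,0,0],[0,0,0,0,0,0,0]])

```text
clock: 6.68
eef_pos: [474.2, 17.4, 85.4]
eef_rot: [3.142, 0.002, 3.066]
wrist_force: [-0.3, -0.3, 0.5]
finger_gap: 0.5
```

```bash
python3 - <<'E'
from h import *
s=read_state();print(s["eef_pos"],s["wrist_force"])
C=np.array([525,-40.9]);a=-0.073
Rm=np.array([[np.cos(a),-np.sin(a)],[np.sin(a),np.cos(a)]])
t=C+Rm@np.array([-48,110]);print(t)
d=t-s["eef_pos"][:2]; y=s["eef_rot"][2]
print("tool dx,dy",d@[np.cos(y),np.sin(y)],d@[np.sin(y),-np.cos(y)])
E
```

```text
[474.16113952  17.37516451  85.39187537] [-0.32820488 -0.26601509  0.52828049]
[485.15070914  72.30792383]
tool dx,dy -6.814940928334379 55.60517302008194
```

Emit:
jog_arm(increments=[[-0.17,1.39,0,0,0,0,0],[-0.17,1.39,0,0,0,0,0],[-0.17,1.39,0,0,0,0,0],[-0.17,1.39,0,0,0,0,0],[0,0,0,0,0,0,0],[0,0,1,0,0,0,0],[0,0,0.6,0,0,0,0],[0,0,0.3,0,0,0,0],[0,0,0.2,0,0,0,0],[0,0,0,0,0,0,0]])

```text
clock: 7.92
eef_pos: [484.5, 72.3, 62.9]
eef_rot: [-3.142, -0.0, 3.066]
wrist_force: [-0.7, 0.4, -0.1]
finger_gap: 0.5
```

Emit:
jog_arm(increments=[[0,0,0.2,0,0,0,0],[0,0,0.2,0,0,0,0],[0,0,0.2,0,0,0,0],[0,0,0,0,0,0,0]])

```text
clock: 8.43
eef_pos: [484.9, 72.6, 57.4]
eef_rot: [3.141, 0.001, 3.066]
wrist_force: [0.3, 2.4, 3.2]
finger_gap: 0.4
```

Emit:
jog_arm(increments=[[0,0,0.15,0,0,0,0],[0,0,0.15,0,0,0,0],[0,0,0.15,0,0,0,0],[0,0,0,0,0,0,0]])

```text
clock: 8.93
eef_pos: [484.9, 72.6, 52.9]
eef_rot: [3.141, 0.001, 3.066]
wrist_force: [0.9, 3.5, 3.0]
finger_gap: 0.7
```

Emit:
jog_arm(increments=[[0,0,0.1,0,0,0,0],[0,0,0.1,0,0,0,0],[0,0,0,0,0,0,0]])

```text
clock: 9.3
eef_pos: [484.9, 72.7, 50.9]
eef_rot: [3.141, 0.001, 3.066]
wrist_force: [1.3, 3.5, 5.4]
finger_gap: 0.4
```

Emit:
jog_arm(increments=[[0,0,0.1,0,0,0,0],[0,0,0.05,0,0,0,0],[0,0,0,0,0,0,0]])

```text
clock: 9.68
eef_pos: [485.1, 72.7, 50.2]
eef_rot: [3.141, 0.002, 3.066]
wrist_force: [-3.1, 3.1, 18.6]
finger_gap: 0.8
```

Emit:
jog_arm(increments=[[0,0,0.1,0,0,0,0],[0,0,0,0,0,0,0],[0,0,0,0,0,0,0]])

```text
clock: 10.05
eef_pos: [485.3, 72.7, 49.8]
eef_rot: [3.141, 0.002, 3.066]
wrist_force: [-7.4, 2.0, 26.7]
finger_gap: 0.6
```

Emit:
jog_arm(increments=[[0,0,-0.3,0,0,0,0],[0,0,-0.5,0,0,0,0],[0,0,-3,0,0,0,0],[0,0,-6,0,0,0,0],[3,0,-6,0,0,0,0],[5,0,0,0,0,0,0],[5,0,0,0,0,0,0],[0,0,0,0,0,0,0],[0,0,0,0,0,0,0]])

```text
clock: 11.18
eef_pos: [357.5, 81.9, 202.2]
eef_rot: [3.142, 0.001, 3.066]
wrist_force: [0.1, -0.3, 0.4]
finger_gap: 0.4
```

```bash
python3 - <<'E'
from h import *
s=read_state();print(s["eef_pos"],s["wrist_force"])
c=camera("side")
a=cv2.imread("pics/side0.png");b=c["image"][:,:,::-1]
f=lambda i:cv2.resize(i[160:260,260:380],None,fx=3.3,fy=3.3,interpolation=cv2.INTER_CUBIC)
cv2.imwrite("pics/s2.png",np.hstack([f(a),f(b)]))
d=camera("top")
for n in ["plate","ring","jar","loupe","tab_a"]:
    for r in recognise(d,n): print(n,r["conf"],toworld(d,r["centre"]).round(1))
cv2.imwrite("pics/t2.png",cv2.resize(d["image"][150:250,260:420],None,fx=5,fy=5,interpolation=cv2.INTER_CUBIC)[:,:,::-1])
E
```

```text
[357.46852024  81.94852096 202.17800097] [ 0.08031023 -0.34301853  0.39672971]
plate 0.58 [522.  -41.1  41.6]
jar 0.55 [497.7 146.   48.3]
loupe 0.56 [528.7 -45.8  38.6]
loupe 0.47 [ 563.9 -137.1   32.1]
tab_a 0.73 [485.9  60.   27.5]
tab_a 0.65 [ 565.3 -141.4   30.4]
tab_a 0.56 [ 469.4 -135.4   35.8]
tab_a 0.55 [585.6  49.6  36.4]
```

View pics/s2.png

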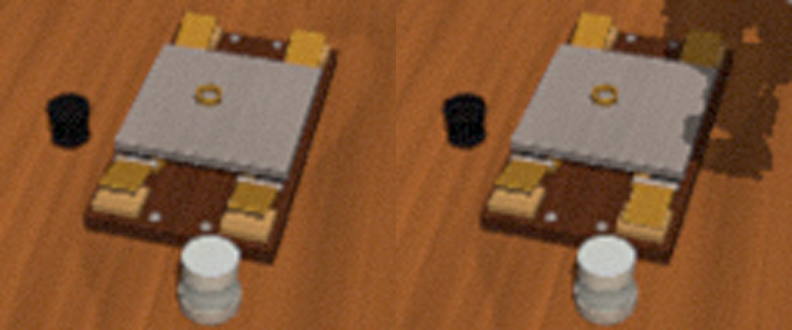

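View pics/t2.png

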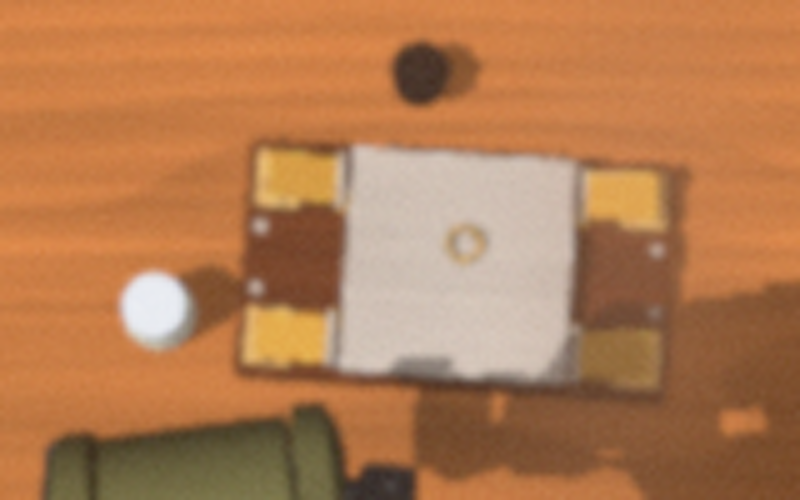

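The side view (right panel, about x=645, y=205) shows tab_a flat and no longer tilted like tab_b at about (525, 175). The plate, ring, loupe and jar have not moved.

```bash
python3 -c "
from cell import *
print(sign_off())"
```

```text
the job is handed in; nothing more can be done
None
```

Corner_a (near left) is the rocking corner. I pressed its shim tab, tab_a, down flat and handed the job in at about 11 s of the 58 s allowed.

- **Finding the corner:** It was the first corner I pressed, so I did not press b, c or d. It yielded from about 3 N and sank about 4.5–5 mm. It then met a stop, where the force jumped to 14 N, and the side picture showed the plate tilted.
- **Pressing the tab:** I pressed tab_a until the fingertips were about 28 mm above the bench. It stopped there and the force rose to about 27 N.
- **Last checks:** The closing pictures show tab_a flat and the other three tabs still raised. The plate is level, the ring and the nearby loupe and jar look unmoved, and the arm is clear with near-zero force.
- **Checks that fell short:**
  - In the last top picture the recogniser missed the ring and put the loupe in the wrong place. I judged both by eye instead, and they are where they were.
  - I did not measure the hammer, file, clamp and dish again. The arm stayed at 200 mm or higher except at corner a and tab a, well away from them.

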